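# Start the dust collector and hold the bench sweep gate open

## Robot

A 6-joint arm with a two-finger parallel gripper is mounted at the origin on the work surface. World frame = base frame: x ahead of the robot, y to its left, z up, the work surface at z = 0. Lengths are in mm, angles in rad, forces in N, time in s.
With the tool pointing down it reaches from about 350 to 975 mm from the base axis. Payload 7.1 kg.
Tool frame: the origin (TCP) lies midway between the tips of the shut fingers; the grasp point (between the pads) lies 19 mm behind it; z points along the fingers, y is the line along which they close (so a half turn about z gives the same grasp; the last joint's range is limited). The gripper opens to 88 mm and grips with 3 to 60 N. Pads are 20 mm wide; open, the fingers measure 115 mm over their backs; the gripper's body (75 mm by 178 mm) begins 61 mm behind the grasp point.
Start: joints at [1.094, 0.423, 1.63, -0, 1.089, -0.019], TCP at [276.202, 560.64, 222.675] pointing down, gripper open.
Joint ranges: [-3, 3], [-0.9, 2.11], [0.09, 2.58], [-1.31, 4.45], [0.11, 2.69], [-2.54, 2.54]. Speed limits (rad/s): [2.39, 2.39, 3.01, 3.14, 3.14, 3.14].

## Interface

Orientations are given as a rotation vector (axis times angle).
In Python, from workcell import ctrl gives the robot as it stands.
- The arm moves only by the shell command python3 -m pendant 'ROWS'. ROWS is a JSON object of lists of equal length, an entry for each row: "grip": the opening, from -1 (shut) to 1 (fully open); "linear": the shift along the tool's x, y, z in mm, a list of three; "angular": the turn, a rotation vector about the tool's x, y, z in rad, a list of three. In form: {"grip": [grip, ...], "linear": [[tx, ty, tz], ...], "angular": [[ax, ay, az], ...]}. A call has 1 to 12 rows; each row shifts and turns the commanded pose from where the row before left it, along the tool's axes as they then stand; what a row does not reach is not made up. A row lasts 1/12 s, in which the tool goes at most 41.7 mm and 7.16 degrees, less where a joint would pass 70% of its speed; a pose out of reach is approached as far as the arm can. A call with a gripper value outside its range is refused whole. The fingers move at their own pace and stop on an object; the grip force is fixed at half the most. Time passes only in rows, so rows that do not move let the fingers close. It gives the time, the measured TCP pose, the force, the opening and the grip force at its end, in the units of the state.
- ctrl.get_obs(): the state, without advancing time (a new reading comes with each control period).
- ctrl.get_image(name): name is "side" or "top"; returns the picture (480x640x3 uint8, red, green, blue); there is no depth.
- ctrl.camera_params(name): a dict with "vfov" (degrees; the focal length in pixels is half the picture's height over the tangent of half this angle, whatever the lens; pixels are square), "cx", "cy" (the principal point, pixels), "R" (3x3) and "t" (3): a world point X has camera coordinates R X + t. Camera axes: x right, y down, z forward; pixel columns grow to the right and rows downward; lengths in mm; the calibration is good to about 2 mm. A picture is of the moment at which its call begins. camera_params takes no time and is no camera call.
- ctrl.close_job(): hands the job in; it is judged then, once.
The state is a dict: "t": time; "qpos": joint angles; "qvel": joint speeds; "joint_torque": joint torques, N m; "ee_pos": TCP position; "orientation": TCP orientation; "ft_force": force on the tool from outside, world axes, zero at the start; "moment": the same for the moment, N m; "width": finger opening in mm; "grasp_force": force on a finger pad.
Only numpy, scipy, OpenCV 4.12 (cv2) and the standard library are available. Lean on these libraries where they do the work, as an engineer would, in place of code of your own. Each camera call takes 0.05 s, during which the arm holds its last target. There are 200 camera calls.

## Task

We are about to sweep the bench: on the push-button station press the blue button (reset), then the white one (filter shaker), then the green one (fan start), each fully down and let up again before the next, and leave the big red stop button alone. Then pull the spring-closed slide of the bench sweep gate out by its black handle until the slide's front edge is level with the red tape on the side channels, and keep it there while I brush the bench off: finish with the gripper still holding the slide steady at the tape, because the spring shuts it as soon as you let go. Do not disturb the brush, chisel, mallet or dovetailed board lying about.

Things in the scene. Friction and masses are not known exactly. Their poses are not given: they have to be found in the camera images.
- gate: Flat aluminium blast gate fixed on the bench: 150 mm square casting, 31 mm high, round 100 mm mouth, sheet ramp on its +x side, two side channels (14 mm wide, 30 mm high, at y = -67 and +67 mm) from x = +80 to -220 mm, a spring cartridge outside each (to y = 94 mm). Origin: mouth centre, on the bench. The slide is pulled along its -x axis, roughly towards the robot. Place and yaw vary
- slide: Steel slide plate of the gate, 160 x 119 x 4 mm, top 19 mm above the bench, dark folded-up lip across its front edge, black handle. Shut at the start (origin on the gate's origin); moves up to 100 mm along the gate's -x axis. Springs pull it shut with about 4 N plus 1 N per 10 mm of opening, about 1 N friction
- handle (a point): Middle of the round bar of the slide's black D-handle: 12 mm thick, 90 mm long, level, along the gate's y axis, a post at each end. Centre 72 mm above the bench, 11 mm behind the slide's front edge; 47 mm free under it. Pinch it from above, one finger in front of and one behind the bar
- slide_edge (a point): Middle of the slide's front edge (front face of the lip, at the lip's top, 31 mm above the bench). Axes as the gate's
- tape_line (a point): Point on the gate's middle line level with the centre of the two red tape bands (each 10 mm wide, wrapped round the left and right channel), 31 mm above the bench. Axes as the gate's. It lies 50 to 85 mm (varies) to the gate's -x of where the slide's front edge is when shut. The tape is only a mark, not a stop
- station: Push-button station fixed on the bench: grey box, 90 mm (x) x 245 mm (y) x 60 mm high, origin at the centre of its underside. Four buttons in a row along its y axis, at x = -4 mm: 28 mm caps (blue, white, green, order varies) at y = +83, +33, -17 mm and the big red stop at y = -82 mm; cap tops 82 mm above the bench. Place and yaw vary
- blue (a joint): Blue (reset) cap of the push-button station (round, 28 mm across, upright). Joint value: 0 up, 0.006 m fully down; a spring pushes it back, 5 N holds it fully down. Caps sit 50 mm apart; which colour sits where varies
- white (a joint): White (filter shaker) cap of the push-button station (round, 28 mm across, upright). Joint value: 0 up, 0.006 m fully down; a spring pushes it back, 5 N holds it fully down. Caps sit 50 mm apart; which colour sits where varies
- green (a joint): Green (fan start) cap of the push-button station (round, 28 mm across, upright). Joint value: 0 up, 0.006 m fully down; a spring pushes it back, 5 N holds it fully down. Caps sit 50 mm apart; which colour sits where varies
- stop (a joint): Big red stop button at the station's -y end, 40 mm across, 6 mm travel: not to be pressed
- blue_top (a point): Centre of the top of the blue cap
- white_top (a point): Centre of the top of the white cap
- green_top (a point): Centre of the top of the green cap
- stop_top (a point): Centre of the top of the red stop button
- brush: Loose bench brush, pale wood back and handle with dark bristles, 275 mm long (its x axis), 45 mm wide, 53 mm high, origin on the bench under the handle's root; lies on the robot's right of the gate. Leave it
- chisel: Loose wood chisel, pale wooden handle with a blue band, steel blade, 250 mm long (its x axis), 28 mm thick, origin on the bench under its middle. Leave it
- mallet: Loose wooden mallet, green handle, 336 mm long over all (handle along its -x axis), round head 72 mm across and 110 mm long, origin on the bench under the head; lies to the right of the gate, farther out. Leave it
- board: Loose pale board with dovetails cut on one end, 176 x 110 x 16 mm, origin under its middle; lies beyond the station. Leave it

How it is judged (in metres and radians):
On the way, in this order (a step that is already met when the one before it is completed fails the run):
1. the blue button is pressed down, no other button with it (value of joint blue above 0.0045 m and value of joint each of white, green, stop below 0.0015 m), for 0.05 s.
2. the white button is pressed down, no other button with it (value of joint white above 0.0045 m and value of joint each of blue, green, stop below 0.0015 m), for 0.05 s.
3. the green button is pressed down, no other button with it (value of joint green above 0.0045 m and value of joint each of blue, white, stop below 0.0015 m), for 0.05 s.
4. all buttons are up again, and the gripper holds the slide with its front edge at the red tape for 1.5 s (value of joint each of blue, white, green, stop below 0.0015 m and x of slide_edge in the frame of tape_line between -0.007 and 0.007 m and contact force between slide and the fingers above 4 N), for 1.5 s.
At the end, for the whole second after the job is handed in: the slide's front edge is within 7 mm of the middle of the red tape and still (under 10 mm/s), the fingers hold it there against its springs (contact of more than 4 N), all buttons are up, and brush, chisel, mallet and board are within 30 mm of where they lay (all of step 4 and linear speed of slide below 0.01 m/s and distance of each of brush, chisel, mallet, board from where it was at the start of the episode below 0.03 m); the arm keeps its last pose, push and grip.
It fails at once if the red stop button is pressed (more than 2 mm) (value of joint stop above 0.002 m).
It fails at once if two buttons are down at the same time (value of joint each of blue, white above 0.003 m or value of joint each of white, green above 0.003 m or value of joint each of blue, green above 0.003 m).
It fails at once if brush, chisel, mallet or board is moved more than 30 mm (distance of any of brush, chisel, mallet, board from where it was at the start of the episode above 0.03 m).
It also fails if it takes over 59 s, if anything falls off the work surface, if the arm or the gripper's body presses on something with over 40 N, if the wrist force passes 120 N, or if a joint passes its speed limit or range.

## Working session

There is one attempt and no reset: what is moved stays moved. The work goes in short steps, Python scripts to look and compute and a shell command to move; the robot and the scene stay as the last step left them, time stands still between calls to the robot, and variables do not carry over. Pictures are saved under pics/ and viewed, at most 10 in all, crops included, and the job is handed in when it is done.

```bash
mkdir -p pics
python3 - <<'E'
from workcell import ctrl
import cv2
for n in("side","top"):
    cv2.imwrite(f"pics/{n}0.png",ctrl.get_image(n)[:,:,::-1]); p=ctrl.camera_params(n); print(n,p)
print(ctrl.get_obs())
E
```

```text
side {'vfov': 45.6627226905189, 'cx': 317.3205219735033, 'cy': 248.73586321450085, 'R': array([[ 0.80636057, -0.59132264,  0.01096246],
       [-0.43939954, -0.61139065, -0.65812576],
       [ 0.395867  ,  0.52586976, -0.75282821]]), 't': array([-539.70295173,  283.70370945, 1442.26825726])}
top {'vfov': 47.343735340802944, 'cx': 320.09713885630487, 'cy': 237.0520169664729, 'R': array([[ 0.01113292, -0.99992045,  0.00592869],
       [-0.99558972, -0.01163665, -0.09308978],
       [ 0.09315136, -0.00486618, -0.99564007]]), 't': array([ -81.93000485,  624.28998646, 1354.48880623])}
{'t': 0.1, 'qpos': array([ 1.09400270e+00,  4.23773915e-01,  1.63058543e+00, -7.09212140e-06,
        1.08859975e+00, -1.90083376e-02]), 'qvel': array([-0.00055663, -0.0027929 , -0.00075566,  0.00033423, -0.00199954,
       -0.00159945]), 'joint_torque': array([-1.77541478e-04, -5.45614564e+01, -2.74324983e+01,  6.45640539e-02,
        1.88196776e-02, -6.89657099e-05]), 'ee_pos': array([275.98482727, 560.21837646, 221.9845609 ]), 'orientation': array([-7.12744933e-01, -3.05933431e+00,  2.08299121e-03]), 'ft_force': array([-0.38778056, -0.14501437,  0.26567619]), 'moment': array([0.04206132, 0.04753061, 0.01841176]), 'grasp_force': 0.0, 'width': 87.53725222071496}
```

View pics/side0.png

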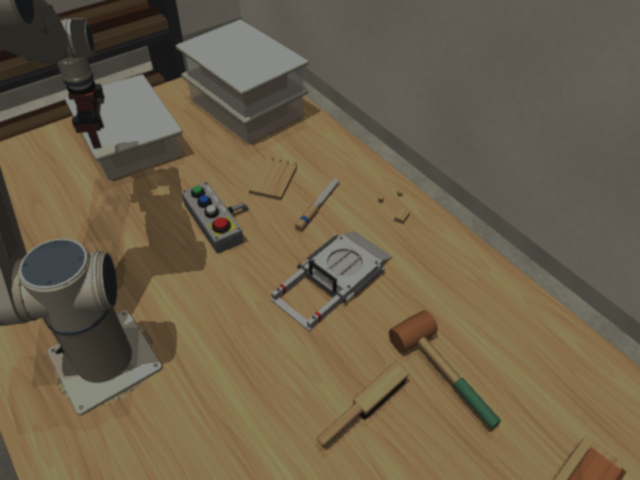

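View pics/top0.png

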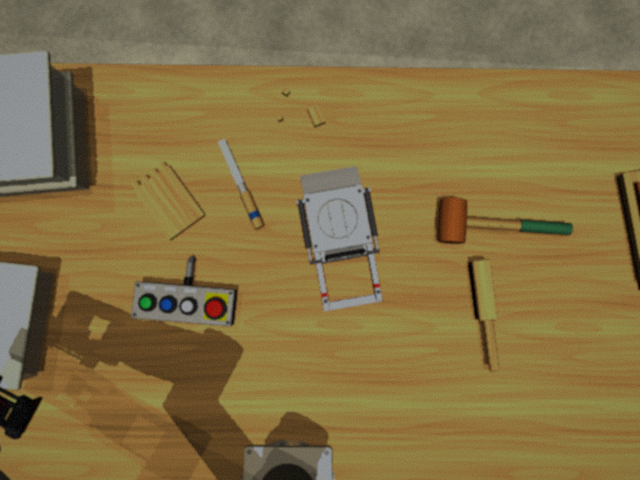

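Side view: station at about (212,215) with caps green (197,190), blue (204,201), white (211,211) and red (222,225); gate around (335,275), handle around (322,275). Top view: caps green (147,303), blue (168,304), white (188,306), red (215,308); tape at (324,295) and (378,290). I'll zoom in to get finer pixels.

Run:
```python
import cv2,numpy as np
s=cv2.imread("pics/side0.png");t=cv2.imread("pics/top0.png")
def crop(im,x,y,w,h,k):
    c=cv2.resize(im[y:y+h,x:x+w],None,fx=k,fy=k,interpolation=cv2.INTER_CUBIC)
    c=cv2.convertScaleAbs(c,alpha=1.5)
    for i in range(0,w,10):
        cv2.line(c,(i*k,0),(i*k,6),(0,255,255) if (x+i)%50 else (0,0,255),1)
        if (x+i)%20==0: cv2.putText(c,str(x+i),(i*k,18),0,.4,(0,255,255),1)
    for i in range(0,h,10):
        cv2.line(c,(0,i*k),(6,i*k),(0,255,255),1)
        if (y+i)%20==0: cv2.putText(c,str(y+i),(8,i*k+4),0,.4,(0,255,255),1)
    return c
cv2.imwrite("pics/c1.png",crop(s,265,225,130,110,6)[:600])
a=crop(t,290,160,100,150,4); b=crop(t,125,250,120,80,3);c=crop(s,175,175,75,80,4)
o=np.zeros((600,800,3),np.uint8);o[:600,:400]=a;o[:240,420:780]=b;o[260:580,420:720]=c
cv2.imwrite("pics/c2.png",o)
```

```text
(no output)
```

View pics/c1.png

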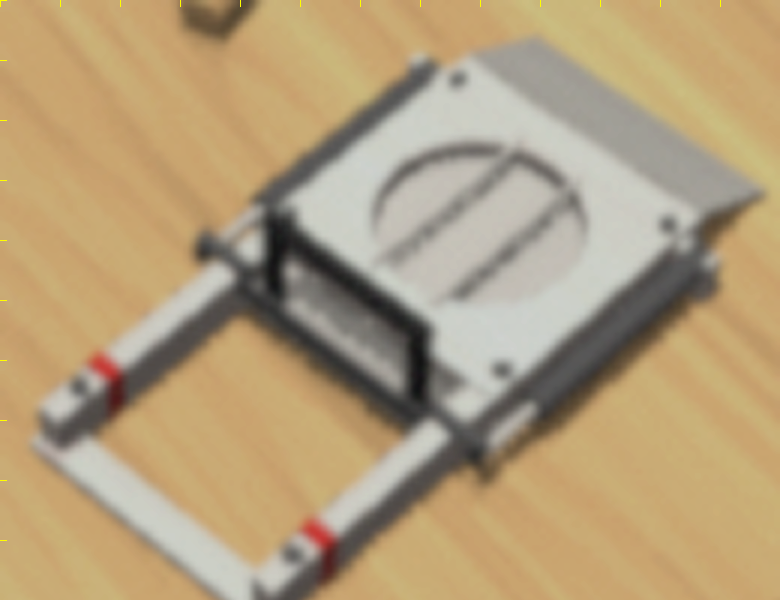

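View pics/c2.png

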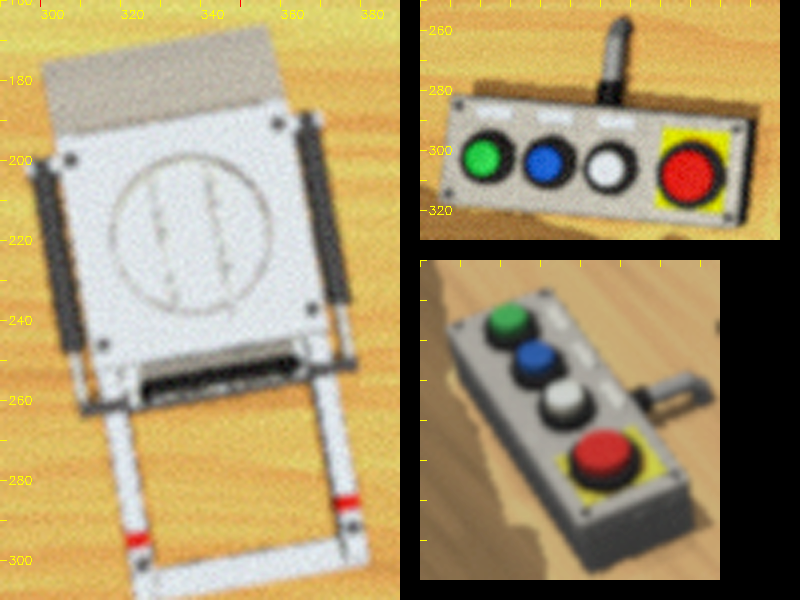

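Zoomed: caps in the top view are green (146.3,302.7), blue (166,304.3), white (187,306.3), red (214.3,308). In the side view they are (197,189.3), (203.8,198.8), (210.5,208.5), (220.8,222.8). Handle bar middle is top (345,254) / side (323.8,270.5). Tapes are top (324.3,295.2), (376.8,285.8) / side (282.5,286.5), (318.2,314.2).

```bash
cat > h.py <<'E'
import numpy as np,cv2
from workcell import ctrl
def cam(n):
    p=ctrl.camera_params(n);f=240/np.tan(np.radians(p['vfov'])/2)
    return np.array([[f,0,p['cx']],[0,f,p['cy']],[0,0,1]])@np.c_[p['R'],p['t']]
P={n:cam(n) for n in("top","side")}
def tri(a,b):
    X=cv2.triangulatePoints(P["top"],P["side"],np.float64(a),np.float64(b))[:,0];X=X[:3]/X[3]
    e=[np.round((lambda q:q[:2]/q[2])(P[n]@np.r_[X,1])-m,1) for n,m in(("top",a),("side",b))]
    return X,e
def atz(n,m,z):
    A=P[n];M=np.c_[A[:,0],A[:,1],-np.r_[m,1]];return np.linalg.solve(M,-(A[:,2]*z+A[:,3]))[:2]
E
python3 - <<'E'
from h import *
D=dict(green=((146.3,302.7),(197,189.3),82),blue=((166,304.3),(203.8,198.8),82),white=((187,306.3),(210.5,208.5),82),red=((214.3,308),(220.8,222.8),82),
tapeL=((324.3,295.2),(282.5,286.5),30),tapeR=((376.8,285.8),(318.2,314.2),30),mouth=((337.5,218.3),(345,262),31),bar=((345,254),(323.8,270.5),78),
barL=((325.5,257),(311.3,260.7),78),barR=((365,251),(336.3,279),78))
for k,(a,b,z) in D.items():
    X,e=tri(a,b);print(k,X.round(1),e,atz("top",a,z).round(1),atz("side",b,z).round(1))
o=ctrl.get_obs();print(cv2.Rodrigues(o['orientation'])[0].round(3))
E
```

```text
green [459.1 338.7  85.4] [array([ 0.5, -0.8]), array([-0.7, -0. ])] [457.2 340.7] [462.  340.9]
blue [456.1 291.7  83.7] [array([ 0.5, -0.9]), array([-0.8, -0. ])] [453.9 293.4] [458.6 292. ]
white [451.5 240.9  86.3] [array([ 0.4, -0.7]), array([-0.6, -0. ])] [449.7 242.9] [454.7 244. ]
red [448.3 176.2  82.2] [array([ 0.5, -0.8]), array([-0.7, -0. ])] [446.3 177.4] [450.  175.2]
tapeL [482.  -88.6  34.3] [array([ 0.7, -1.1]), array([-1.1,  0.1])] [479.1 -86.9] [486.2 -87.4]
tapeR [ 506.8 -219.7   34.3] [array([ 0.7, -1.1]), array([-1.2,  0.1])] [ 504.  -218.3] [ 511.3 -218.8]
mouth [ 675.4 -119.8   33.6] [array([ 0.6, -1. ]), array([-0.9,  0.1])] [ 673.3 -118.3] [ 679.2 -119.3]
bar [ 583.7 -137.9   79.5] [array([ 1. , -1.6]), array([-1.5,  0.1])] [ 579.9 -135.6] [ 588.1 -139. ]
barL [576.  -90.7  80.5] [array([ 1. , -1.6]), array([-1.6,  0.1])] [572.1 -88.2] [580.9 -91.2]
barR [ 590.4 -185.5   86.6] [array([ 0.8, -1.3]), array([-1.3,  0.1])] [ 587.8 -184.2] [ 597.8 -181.9]
[[-0.897  0.442 -0.001]
 [ 0.442  0.897 -0.001]
 [ 0.    -0.001 -1.   ]]
```

```bash
python3 -m pendant '{"grip":[-1,-1,-1,-1,-1,-1,-1,-1,-1,-1],"linear":[[-28,-16,0],[-28,-16,0],[-28,-16,0],[-28,-16,0],[-28,-16,0],[-28,-16,0],[-28,-16,0],[-28,-16,0],[-28,-16,0],[-28,-16,0]],"angular":[[0,0,0],[0,0,0],[0,0,0],[0,0,0],[0,0,0],[0,0,0],[0,0,0],[0,0,0],[0,0,0],[0,0,0]]}'
python3 -m pendant '{"grip":[-1,-1,-1,-1,-1,-1,-1,-1,-1,-1,-1],"linear":[[0,0,0],[0,0,10],[0,0,10],[0,0,10],[0,0,10],[0,0,10],[0,0,10],[0,0,10],[0,0,10],[0,0,10],[0,0,0]],"angular":[[0,0,0],[0,0,0.103],[0,0,0.103],[0,0,0.103],[0,0,0.103],[0,0,0.103],[0,0,0.103],[0,0,0.103],[0,0,0.103],[0,0,0.103],[0,0,0]]}'
python3 - <<'E'
from h import *
o=ctrl.get_obs();R=cv2.Rodrigues(o['orientation'])[0];print(R.round(3),o['ee_pos'],o['qpos'],o['ft_force'],o['width'])
for n in("side","top"):
    im=ctrl.get_image(n)[:,:,::-1]; q=P[n]@np.r_[o['ee_pos'],1];q=q[:2]/q[2];print(n,q)
    x,y=q.astype(int);c=cv2.resize(im[y-60:y+60,x-66:x+66],None,fx=3,fy=4 and 3,interpolation=cv2.INTER_CUBIC)
    cv2.circle(c,tuple(((q-[x-66,y-60])*3).astype(int)),3,(255,0,255),-1)
    globals()[n]=cv2.convertScaleAbs(c,alpha=1.4)
cv2.imwrite("pics/d.png",np.hstack([side,top]))
E
```

```text
t: 0.93
ee_pos: [457.1, 291.8, 222.4]
orientation: [-0.713, -3.059, 0.001]
ft_force: [0.4, -0.2, -0.8]
width: 24.3
grasp_force: 0.0
t: 1.85
ee_pos: [455.1, 293.2, 130.8]
orientation: [-2.009, -2.414, 0.005]
ft_force: [-0.2, 0.7, -0.5]
width: 0.4
grasp_force: 0.0
[[-0.182  0.983 -0.003]
 [ 0.983  0.182 -0.002]
 [-0.001 -0.003 -1.   ]] [455.08184428 293.15125455 130.75028571] [5.50186573e-01 4.31636801e-01 1.87676941e+00 2.27007040e-04
 8.36815827e-01 3.67390740e-01] [-0.21571187  0.73125601 -0.49374455] 0.44237429631788816
side [200.24126635 187.06732572]
top [160.34258563 304.39187938]
```

View pics/d.png

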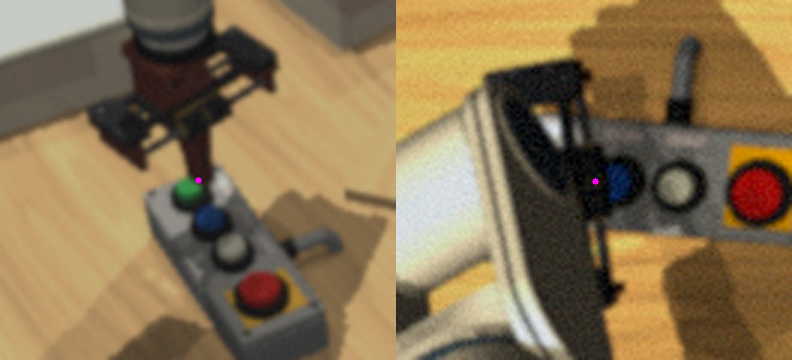

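The shut finger tips sit where the TCP projects (side (198,180), top (595,181) in the crops), right by the blue cap, so the calibration is good enough. I'll press blue.

```bash
python3 -m pendant '{"grip":[-1,-1,-1,-1,-1,-1,-1],"linear":[[0,0,20],[0,0,20],[0,0,5],[0,0,3],[0,0,3],[0,0,2],[0,0,0]],"angular":[[0,0,0],[0,0,0],[0,0,0],[0,0,0],[0,0,0],[0,0,0],[0,0,0]]}'
python3 -m pendant '{"grip":[-1,-1],"linear":[[0,0,2],[0,0,0]],"angular":[[0,0,0],[0,0,0]]}'
```

```text
t: 2.53
ee_pos: [457.0, 293.7, 80.3]
orientation: [2.005, 2.418, 0.002]
ft_force: [-1.0, -0.4, 2.3]
width: 0.5
grasp_force: 1.2
t: 2.7
ee_pos: [457.1, 293.7, 78.2]
orientation: [2.005, 2.418, 0.002]
ft_force: [-0.5, 0.7, 4.5]
width: 0.8
grasp_force: 1.9
```

```bash
python3 -m pendant '{"grip":[-1,-1],"linear":[[0,0,2],[0,0,0]],"angular":[[0,0,0],[0,0,0]]}'
python3 -m pendant '{"grip":[-1,-1],"linear":[[0,0,1.5],[0,0,0]],"angular":[[0,0,0],[0,0,0]]}'
```

```text
t: 2.87
ee_pos: [457.1, 293.7, 76.3]
orientation: [2.005, 2.418, 0.002]
ft_force: [-2.1, 0.0, 7.5]
width: 0.7
grasp_force: 3.7
t: 3.03
ee_pos: [457.2, 293.8, 76.1]
orientation: [2.005, 2.418, 0.002]
ft_force: [-4.6, -2.3, 20.6]
width: 0.6
grasp_force: 10.4
```

Hard stop reached at z=76.1, so blue is fully down. Next I'll lift, shift to white and press.

```bash
python3 -m pendant '{"grip":[-1,-1,-1,-1,-1,-1,-1,-1,-1,-1,-1,-1],"linear":[[0,0,-10],[0,0,-20],[0,0,0],[-16.2,-4.1,0],[-16.2,-4.1,0],[-16.1,-4.1,0],[0,0,0],[0,0,14],[0,0,8],[0,0,4],[0,0,4],[0,0,0]],"angular":[[0,0,0],[0,0,0],[0,0,0],[0,0,0],[0,0,0],[0,0,0],[0,0,0],[0,0,0],[0,0,0],[0,0,0],[0,0,0],[0,0,0]]}'
```

```text
t: 4.03
ee_pos: [453.7, 243.6, 75.9]
orientation: [2.005, 2.419, -0.001]
ft_force: [-5.8, -6.2, 26.0]
width: 0.6
grasp_force: 13.0
```

```bash
python3 -m pendant '{"grip":[-1,-1,-1,-1,-1,-1,-1,-1,-1,-1,-1,-1],"linear":[[0,0,0],[0,0,-14],[0,0,-20],[0,0,0],[24.2,6.1,0],[24.2,6.1,0],[24.2,6.1,0],[24.2,6.1,0],[0,0,0],[0,0,18],[0,0,8],[0,0,4]],"angular":[[0,0,0],[0,0,0],[0,0,0],[0,0,0],[0,0,0],[0,0,0],[0,0,0],[0,0,0],[0,0,0],[0,0,0],[0,0,0],[0,0,0]]}'
python3 -m pendant '{"grip":[-1,-1,-1],"linear":[[0,0,3.5],[0,0,0],[0,0,0]],"angular":[[0,0,0],[0,0,0],[0,0,0]]}'
```

```text
t: 5.03
ee_pos: [458.7, 342.8, 76.6]
orientation: [-2.005, -2.417, 0.003]
ft_force: [-3.3, 1.9, 5.6]
width: 0.7
grasp_force: 2.4
t: 5.28
ee_pos: [458.7, 342.8, 76.1]
orientation: [-2.006, -2.416, 0.002]
ft_force: [-7.3, -0.3, 18.0]
width: 0.4
grasp_force: 9.0
```

All three are pressed. Next I'll lift and move over the handle with the gripper open.

```bash
python3 -m pendant '{"grip":[-1,-1,-1,-1,-1,-1,1,1,1,1,1,1],"linear":[[0,0,-10],[0,0,-25],[0,0,-30],[0,0,-30],[0,0,-20],[-31,2.2,0],[-31,2.2,0],[-31,2.2,0],[-31,2.2,0],[-31,2.2,0],[-31,2.2,0],[-31,2.2,0]],"angular":[[0,0,0],[0,0,0],[0,0,0],[0,0,0],[0,0,0],[0,0,0],[0,0,0],[0,0,0],[0,0,0],[0,0,0],[0,0,0],[0,0,0]]}'
python3 -m pendant '{"grip":[1,1,1,1,1,1,1,1,1,1,1],"linear":[[-31,2.2,0],[-31,2.2,0],[-31,2.2,0],[-31,2.2,0],[-31,2.2,0],[-31,2.2,0],[-31,2.2,0],[-31,2.2,0],[-31,2.2,0],[0,0,0],[0,0,0]],"angular":[[0,0,0],[0,0,0],[0,0,0],[0,0,0],[0,0,0],[0,0,0],[0,0,0],[0,0,0],[0,0,0],[0,0,0],[0,0,0]]}'
python3 -c "
from h import *
o=ctrl.get_obs();print(cv2.Rodrigues(o['orientation'])[0].round(3),o['ee_pos'],o['qpos'])"
```

```text
t: 6.28
ee_pos: [514.6, 130.6, 189.6]
orientation: [-2.006, -2.417, 0.001]
ft_force: [0.6, -0.5, 0.1]
width: 37.0
grasp_force: 0.0
t: 7.2
ee_pos: [585.4, -139.6, 189.3]
orientation: [-2.009, -2.414, 0.001]
ft_force: [-0.7, 0.2, 0.1]
width: 87.7
grasp_force: 0.0
[[-0.182  0.983 -0.001]
 [ 0.983  0.182  0.   ]
 [ 0.    -0.001 -1.   ]] [ 585.43861936 -139.61076908  189.31336893] [-2.53855657e-01  4.29140450e-01  1.70775460e+00 -4.05381616e-05
  1.00550876e+00 -4.36547495e-01]
```

```bash
python3 -m pendant '{"grip":[1,1,1,1,1,1,1,1,1,1],"linear":[[0,0,20],[0,0,25],[0,0,25],[0,0,20],[0,0,10],[0,0,10],[0,0,10],[0,0,10],[0,0,6],[0,0,0]],"angular":[[0,0,0],[0,0,0],[0,0,0],[0,0,0],[0,0,0],[0,0,0],[0,0,0],[0,0,0],[0,0,0],[0,0,0]]}'
python3 -m pendant '{"grip":[-1,-1,-1,-1,-1,-1,-1,-1,-1,-1,-1,-1],"linear":[[0,0,0],[0,0,0],[0,0,0],[0,0,0],[0,0,0],[0,0,0],[0,0,0],[0,0,0],[0,0,0],[0,0,0],[0,0,0],[0,0,0]],"angular":[[0,0,0],[0,0,0],[0,0,0],[0,0,0],[0,0,0],[0,0,0],[0,0,0],[0,0,0],[0,0,0],[0,0,0],[0,0,0],[0,0,0]]}'
```

```text
t: 8.03
ee_pos: [585.4, -137.7, 52.7]
orientation: [-2.005, -2.417, 0.001]
ft_force: [-0.8, 0.8, 0.4]
width: 87.6
grasp_force: 0.0
t: 9.03
ee_pos: [584.8, -137.9, 53.5]
orientation: [-2.004, -2.417, 0.003]
ft_force: [-8.2, -5.4, 8.9]
width: 11.6
grasp_force: 22.2
```

```bash
python3 -m pendant '{"grip":[-1,-1,-1,-1,-1,-1,-1,-1,-1,-1,-1,-1],"linear":[[0,-4,0],[0,-8,0],[0,-8,0],[0,-8,0],[0,-8,0],[0,-8,0],[0,-8,0],[0,-8,0],[0,-8,0],[0,-8,0],[0,-4,0],[0,0,0]],"angular":[[0,0,0],[0,0,0],[0,0,0],[0,0,0],[0,0,0],[0,0,0],[0,0,0],[0,0,0],[0,0,0],[0,0,0],[0,0,0],[0,0,0]]}'
python3 - <<'E'
from h import *
def crop(im,x,y,w,h,k):
    c=cv2.convertScaleAbs(cv2.resize(im[y:y+h,x:x+w],None,fx=k,fy=k,interpolation=cv2.INTER_CUBIC),alpha=1.5)
    for i in range(0,w,10): cv2.putText(c,str(x+i),(i*k,10),0,.33,(0,255,255),1)
    for i in range(0,h,10): cv2.putText(c,str(y+i),(0,i*k+4),0,.33,(0,255,255),1)
    return c
av=lambda n:np.mean([ctrl.get_image(n) for _ in range(4)],0).astype(np.uint8)[:,:,::-1]
s=av("side");t=av("top")
cv2.imwrite("pics/e0.png",s)
o=np.zeros((600,800,3),np.uint8);a=crop(s,265,250,100,100,5);b=crop(t,310,245,75,80,4)
o[:500,:500]=a;o[:320,500:800]=b;cv2.imwrite("pics/e.png",o)
E
```

```text
t: 10.03
ee_pos: [509.0, -152.3, 53.6]
orientation: [2.004, 2.415, 0.005]
ft_force: [9.5, 6.4, -11.0]
width: 10.9
grasp_force: 30.0
```

View pics/e.png

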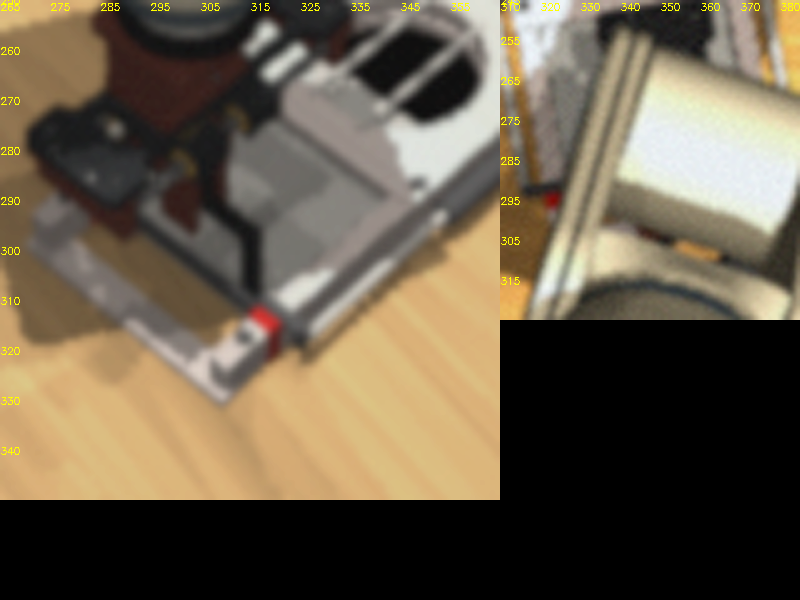

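Side crop: the lip's crossbar passes just behind the right tape (tape at about (318,314), crossbar end at about (325,317)), a few mm short. I'll zoom with a mm grid in the lip plane.

Run:
```python
from h import *
def zoom(im,x,y,w,h,k,L,R):
    c=cv2.convertScaleAbs(cv2.resize(im[y:y+h,x:x+w],None,fx=k,fy=k,interpolation=cv2.INTER_CUBIC),alpha=1.5)
    u=np.array([.983,.186]);v=np.array([-.186,.983])
    for d in(-10,0,10,20):
        pts=[]
        for yy in(-110,-60):
            g=(L+R)/2+u*d+v*yy; q=P["side"]@np.r_[g,30.5,1];q=q[:2]/q[2];pts.append(tuple(((q-[x,y]+.5)*k).astype(int)))
        # short ticks outside the channel only
        cv2.line(c,pts[0],(int(pts[0][0]*.4+pts[1][0]*.6),int(pts[0][1]*.4+pts[1][1]*.6)),(255,0,255) if d==0 else (255,255,0),1)
    return c
L=atz("side",(282.5,286.5),30);R=atz("side",(318.2,314.2),30)
a=zoom(cv2.imread("pics/e0.png"),300,295,40,40,10,L,R);b=zoom(cv2.imread("pics/side0.png"),300,295,40,40,10,L,R)
cv2.imwrite("pics/f.png",np.hstack([a,b]))
```

```text
(no output)
```

View pics/f.png

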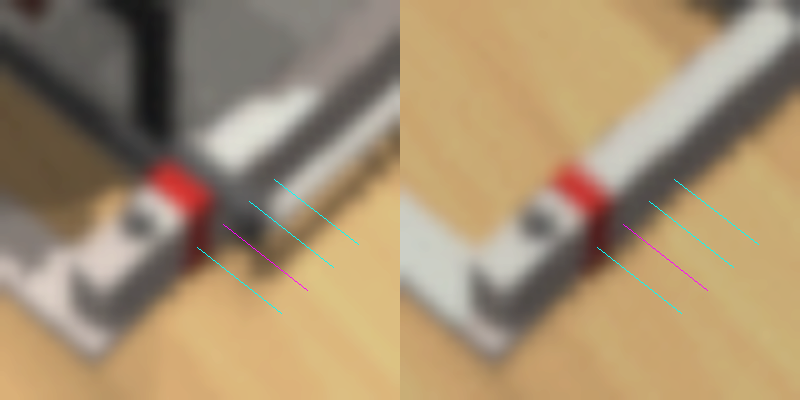

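The lip's front edge just touches the rear edge of the tape band, so it is about 5 mm short, which agrees with the arm's own travel (about 4 mm short). I'll pull 5 mm more.

```bash
python3 -m pendant '{"grip":[-1,-1,-1,-1,-1],"linear":[[0,-2.5,0],[0,-2.5,0],[0,0,0],[0,0,0],[0,0,0]],"angular":[[0,0,0],[0,0,0],[0,0,0],[0,0,0],[0,0,0]]}'
python3 - <<'E'
from h import *
av=lambda n:np.mean([ctrl.get_image(n) for _ in range(4)],0).astype(np.uint8)[:,:,::-1]
s=av("side");cv2.imwrite("pics/g0.png",s)
z=lambda im:cv2.convertScaleAbs(cv2.resize(im[295:335,300:340],None,fx=10,fy=10,interpolation=cv2.INTER_CUBIC),alpha=1.5)
cv2.imwrite("pics/g.png",np.hstack([z(s),z(cv2.imread("pics/e0.png"))]))
E
```

```text
t: 10.85
ee_pos: [504.9, -153.1, 53.7]
orientation: [2.004, 2.415, 0.005]
ft_force: [10.7, 6.1, -9.6]
width: 11.4
grasp_force: 30.0
```

View pics/g.png

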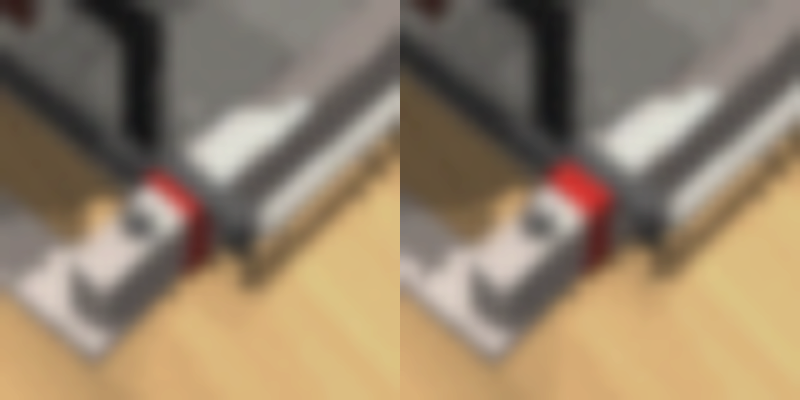

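About half the tape band is now covered, so the edge is at the tape centre. I'll hold there and then hand in.

```bash
for i in 1 2; do python3 -m pendant '{"grip":[-1,-1,-1,-1,-1,-1,-1,-1,-1,-1,-1,-1],"linear":[[0,0,0],[0,0,0],[0,0,0],[0,0,0],[0,0,0],[0,0,0],[0,0,0],[0,0,0],[0,0,0],[0,0,0],[0,0,0],[0,0,0]],"angular":[[0,0,0],[0,0,0],[0,0,0],[0,0,0],[0,0,0],[0,0,0],[0,0,0],[0,0,0],[0,0,0],[0,0,0],[0,0,0],[0,0,0]]}'; done; python3 -c "
from workcell import ctrl
print(ctrl.close_job())"
```

```text
t: 12.05
ee_pos: [504.9, -153.1, 53.6]
orientation: [2.004, 2.415, 0.005]
ft_force: [9.8, 6.4, -10.8]
width: 11.0
grasp_force: 30.0
t: 13.05
ee_pos: [504.9, -153.1, 53.6]
orientation: [2.004, 2.415, 0.005]
ft_force: [8.8, 6.2, -10.1]
width: 11.7
grasp_force: 30.0
the job is handed in; nothing more can be done
None
```

I pressed blue, white and green in turn, each to its hard stop, left the red stop alone, and handed the job in at about 13 s with the gripper holding the slide's front edge at the red tape (by eye in the side view); no verdict came back, and I did not re-check the loose items by camera.

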